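Pill tin into the third gap of the organizer

TASK

The steel pill tin stands on the front ledge of the black organizer, at one end. Run a fingertip along the ledge behind the front rail, sliding the tin ahead of it and counting the gaps between the dividers from that end (the gap at the very end of the rack is the first), and gently push the tin into the third gap until it is fully home against the back wall. Only push it, never pinch it, lift it or tip it, do not let it into another gap, leave everything else where it is, and finish clear of it.

Things in the scene. Friction and masses are not known exactly. Their poses are not given: they have to be found in the camera images.
- rack: Fixed black plastic organizer, two stacked tiers, 142 mm deep (x, away from the robot), 332 mm wide (y, to the left), turned up to 0.3 rad. Origin: centre of its underside on the bench, z up. Its upper floor is flat, 60 mm above the origin. On it six gaps, open to the robot, lie side by side from x +6 to +66 mm, where the back wall (32 mm high) stands. End walls, 36 mm high, have inner faces at y -161 and +161 mm
- ledge (a point): Middle of the open ledge in front of the gaps, on the upper floor, x -28 mm from the rack's origin; axes as the rack's. The ledge runs the rack's whole width, x -63 to +6 mm of the rack, open above and at both ends. Its front edge has a steel rail, black below and round on top, x -71 to -63 mm of the rack, 8 mm high. Nothing on the bench stands within 40 mm of the rack's ends
- divider_1: Upright white plastic divider plate 1 of 5, numbered from the right end (-y of the rack) to the left; 60 mm deep (x), 4 mm thick (y), 36 mm high with a thin bead on top, rounded front edge. Immovable; the spacing differs each time (40 to 60 mm clear between plates). Origin: centre of its foot on the upper floor, 36 mm from the rack's origin along its x; axes as the rack's
- divider_2: Upright white plastic divider plate 2 of 5, numbered from the right end (-y of the rack) to the left; 60 mm deep (x), 4 mm thick (y), 36 mm high with a thin bead on top, rounded front edge. Immovable; the spacing differs each time (40 to 60 mm clear between plates). Origin: centre of its foot on the upper floor, 36 mm from the rack's origin along its x; axes as the rack's
- divider_3: Upright white plastic divider plate 3 of 5, numbered from the right end (-y of the rack) to the left; 60 mm deep (x), 4 mm thick (y), 36 mm high with a thin bead on top, rounded front edge. Immovable; the spacing differs each time (40 to 60 mm clear between plates). Origin: centre of its foot on the upper floor, 36 mm from the rack's origin along its x; axes as the rack's
- divider_4: Upright white plastic divider plate 4 of 5, numbered from the right end (-y of the rack) to the left; 60 mm deep (x), 4 mm thick (y), 36 mm high with a thin bead on top, rounded front edge. Immovable; the spacing differs each time (40 to 60 mm clear between plates). Origin: centre of its foot on the upper floor, 36 mm from the rack's origin along its x; axes as the rack's
- divider_5: Upright white plastic divider plate 5 of 5, numbered from the right end (-y of the rack) to the left; 60 mm deep (x), 4 mm thick (y), 36 mm high with a thin bead on top, rounded front edge. Immovable; the spacing differs each time (40 to 60 mm clear between plates). Origin: centre of its foot on the upper floor, 36 mm from the rack's origin along its x; axes as the rack's
- pill_tin: Closed steel pocket tin with hinged lid, 64 mm long (x), 32 wide (y), 30 high, rounded upright corners, 80 to 150 g, slides under 2 N. Origin: centre of its underside. Starts on the ledge in front of the first gap at the right or left end, its x along the rack's x, with 5 mm of play between rail and dividers. Home in a gap its centre is 34 mm from the rack's origin along x and its front stands 4 mm proud of the dividers
- tape_roll: White roll of plaster tape lying flat on the ledge at the end of the rack opposite to the tin, 44 mm across, 24 mm high. Origin: centre of its underside. Leave it
- pill_box: Round blue pill box, 33 mm across, 19 mm high, standing at the back of a gap other than the third. Origin: centre of its underside. Leave it
- vial: Amber glass vial, 26 mm across, 50 mm high, standing at the back of a gap other than the third. Origin: centre of its underside. Leave it
- jar: Small white ointment jar, 30 mm across, 30 mm high, standing at the back of a gap other than the third. Origin: centre of its underside. Leave it
- beaker: Clear acrylic beaker, 58 mm across, 78 mm high, standing on the bench beyond the left end of the organizer. Origin: centre of its underside. Leave it
- thermometer: Glass thermometer tube with a square black cap, 128 mm long (its x), 16 mm high, lying on the bench to the right of the organizer. Origin: on the bench under its middle. Leave it
- tweezers: Stainless steel tweezers, 105 mm long, lying in a low steel tray on the bench to the left, 4 mm above the bench. Origin: under their middle. Leave them
Things that resemble listed ones, but are neither listed nor needed, are in the scene too. Leave any purple or yellow look-alike of the pill_tin alone.

How it is judged:
By the outcome, as a careful person would: the job done as asked, in the order asked, and still so for the second after the job is handed in, with the robot touching nothing.
It also fails if it takes over 48 s, if anything falls off the work surface, if the arm or the gripper's body presses on something with over 40 N, if the wrist force passes 120 N, or if a joint passes its speed limit or range.

ROBOT

A 6-joint arm with a two-finger parallel gripper is mounted at the origin on the work surface. World frame = base frame: x ahead of the robot, y to its left, z up, the work surface at z = 0. Lengths are in m, angles in rad, forces in N, time in s.
With the tool pointing down it reaches from about 0.275 to 0.85 m from the base axis. Payload 5.2 kg.
Tool frame: the origin (TCP) lies on the centre line of the jaws, within the pads' length; the fingertips stand 17 mm ahead of it and the grasp point (between the pads) lies 2 mm behind it; z points along the fingers, x is the direction in which the jaws open and shut, and the axes are right-handed (so a half turn about z gives the same grasp; the last joint's range is limited). The gripper opens to 85 mm and grips with 20 to 120 N. Pads are 22 mm wide; open, the fingers measure 114 mm over their backs; the gripper's body (76 mm by 85 mm) begins 54 mm behind the grasp point. The pads swing forward as they close: fully open they stand 13 mm farther back than shut.
Start: joints at [1.13, 0.259, 1.535, -0, 1.348, -0.203], TCP at [0.13, 0.535, 0.217] pointing down, gripper open.
Joint ranges: [-3.14, 3.14], [-0.91, 2.08], [0.19, 2.58], [-1.22, 4.36], [0.22, 2.71], [-3.12, 3.12]. Speed limits (rad/s): [2.57, 2.57, 3.14, 3.14, 3.14, 3.14].

INTERFACE

Orientations are given as [roll, pitch, yaw] about the fixed x, y, z axes, in that order (R = Rz(yaw) Ry(pitch) Rx(roll)).
In Python, from cell import manip gives the robot as it stands. The module is installed in compiled form; this text tells all that it offers.
- The arm moves only by the shell command python3 -m crank 'ROWS' [OPENING] [FORCE]. ROWS is JSON, a list of rows, each a list of 6 numbers: the shift along the tool's x, y, z in units of 50 mm (1.0 is 50 mm), then the turn, a rotation vector about the tool's x, y, z in units of 10 degrees (1.0 is 10 degrees). In form: [[x, y, z, rx, ry, rz], ...]. A call has 1 to 5 rows; each row shifts and turns the commanded pose from where the row before left it, along the tool's axes as they then stand; what a row does not reach is not made up. A row lasts 1/8 s, in which the tool goes at most 62.5 mm and 10.7 degrees, less where a joint would pass 70% of its speed; a pose out of reach is approached as far as the arm can. A call is refused whole if a number of a shift passes 1 or a number of a turn 1, either way. A call with a gripper value outside its range is refused whole. OPENING is the closure in counts, from 0 (fully open) to 255 (shut), set as the call begins (- or left out, the last holds). The fingers move at their own pace and stop on an object; FORCE is the grip in N (left out, the last holds). Time passes only in rows, so rows that do not move let the fingers close. It gives the time, the measured TCP pose, the force and the opening at its end, in the units of the state.
- manip.sense(): the state, without advancing time (a new reading comes with each control period).
- manip.read_camera(name): name is "scene" or "side" or "wrist"; returns a dict with "pixels" (420x560x3 uint8, blue, green, red), "z_map" (420x560 float32, m along the optical axis (not along the pixel's ray), 0 where there is no reading), "K" (3x3 intrinsics, pixels), "dist_coeffs" ([k1, k2, p1, p2, k3] as OpenCV has them; the pictures are not rectified), "pose" (4x4, takes a point from camera to world coordinates); the wrist camera has in their place "mount" (4x4, takes a point from camera to tool coordinates, whose origin is the TCP and whose axes are the tool frame's). Camera axes: x right, y down, z forward; pixel columns grow to the right and rows downward; lengths in m; the calibration is good to about 2 mm. A picture is of the moment at which its call begins: read the wrist's pose just before it.
- manip.hand_in(): hands the job in, once; it reports no verdict.
The state is a dict: "t": time; "joint_pos": joint angles; "qd": joint speeds; "effort": joint torques, N m; "eef_pos": TCP position; "orientation": TCP orientation; "contact_force": force on the tool from outside, world axes, zero at the start; "ft_torque": the same for the moment, N m; "opening": finger opening in m.
Only numpy, scipy, OpenCV 4.12 (cv2) and the standard library are available. Lean on these libraries where they do the work, as an engineer would, in place of code of your own. Each camera call takes 0.05 s, during which the arm holds its last target. There are 200 camera calls.

## Working session

There is one attempt and no reset: what is moved stays moved. The work goes in short steps, Python scripts to look and compute and a shell command to move; the robot and the scene stay as the last step left them, time stands still between calls to the robot, and variables do not carry over. Pictures are saved under pics/ and viewed, about 8 in all and at most 12, crops included, and the job is handed in when it is done.

```bash
mkdir -p pics; cat > h.py <<'E'
import numpy as np,cv2
from cell import manip
from scipy.spatial.transform import Rotation as R
def grab(n):
    s=manip.sense(); c=manip.read_camera(n)
    if n=="wrist":
        T=np.eye(4);T[:3,:3]=R.from_euler('xyz',s["orientation"]).as_matrix();T[:3,3]=s["eef_pos"]
        c["pose"]=T@np.array(c["mount"])
    np.savez(f"{n}.npz",**{k:np.array(v) for k,v in c.items()})
    return c
def cloud(c):
    K=np.array(c["K"]);h,w=c["z_map"].shape
    u,v=np.meshgrid(np.arange(w),np.arange(h))
    p=cv2.undistortPoints(np.stack([u,v],-1).reshape(-1,1,2).astype(np.float64),K,np.array(c["dist_coeffs"],float)).reshape(h,w,2)
    z=np.array(c["z_map"],float)
    P=np.dstack([p[...,0]*z,p[...,1]*z,z])
    T=np.array(c["pose"]);W=P@T[:3,:3].T+T[:3,3];W[z==0]=np.nan
    return W
E
python3 - <<'E'
from h import *
s=manip.sense();print({k:np.round(v,3) for k,v in s.items()})
for n in("scene","side","wrist"):
    c=grab(n);cv2.imwrite(f"pics/{n}0.png",c["pixels"]);print(n,np.round(c["pose"],3).tolist())
E
```

```text
{'t': np.float64(0.0), 'joint_pos': array([ 1.13 ,  0.259,  1.536,  0.   ,  1.348, -0.203]), 'qd': array([ 0.   , -0.002, -0.001, -0.   ,  0.002,  0.003]), 'effort': array([-0.0000e+00, -4.4603e+01, -2.9057e+01, -0.0000e+00,  1.2000e-02,
       -0.0000e+00]), 'eef_pos': array([0.129, 0.534, 0.217]), 'orientation': array([-3.141e+00,  2.000e-03,  1.333e+00]), 'contact_force': array([ 0.424, -0.232,  0.745]), 'ft_torque': array([-0.009, -0.02 , -0.026]), 'opening': np.float64(0.086)}
scene [[0.861, 0.435, -0.266, 0.894], [0.509, -0.72, 0.472, -0.564], [0.014, -0.542, -0.84, 1.195], [0.0, 0.0, 0.0, 1.0]]
side [[-0.789, -0.469, 0.396, -0.05], [-0.614, 0.61, -0.501, 0.787], [-0.006, -0.639, -0.77, 1.162], [0.0, 0.0, 0.0, 1.0]]
wrist [[0.237, 0.939, 0.25, 0.066], [0.972, -0.229, -0.062, 0.549], [-0.001, 0.258, -0.966, 0.373], [0.0, 0.0, 0.0, 1.0]]
```

View pics/scene0.png

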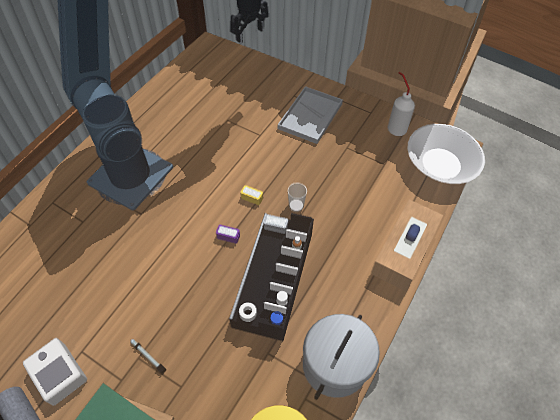

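View pics/side0.png

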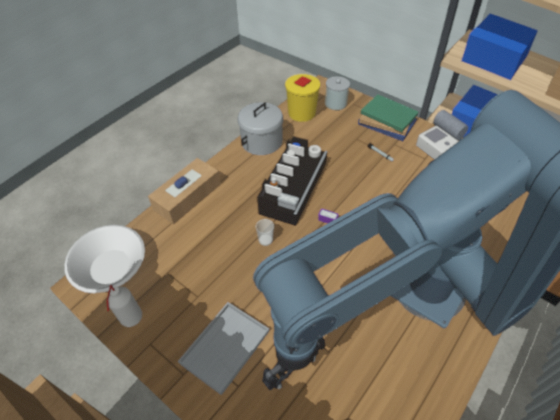

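The tin is at the left end of the rack (scene px ~275,222), next to the beaker. The tape is at the right end (248,312). Counting from the left, the third gap lies between divider 4 and divider 3. Next I'll measure roughly from the scene depth.

```bash
python3 - <<'E'
from h import *
c=dict(np.load("scene.npz"));W=cloud(c)
px=c["pixels"].astype(int)
for n,(u,v) in dict(tin=(275,222),tape=(248,312),yel=(251,193),pur=(228,233),bk=(297,190)).items():
    print(n,np.round(np.nanmedian(W[v-2:v+3,u-2:u+3].reshape(-1,3),0),3))
m=(px.max(-1)<70)&(W[...,2]>.05)&(W[...,2]<.12)
vv,uu=np.where(m);k=(uu>220)&(uu<325)&(vv>200)&(vv<345)
P=W[vv[k],uu[k]]
r=cv2.minAreaRect(P[:,:2].astype(np.float32)*1000);print(r)
im=cv2.resize(c["pixels"][195:345,215:330],None,fx=5,fy=4,interpolation=cv2.INTER_CUBIC);cv2.imwrite("pics/c1.png",im)
E
```

```text
tin [0.527 0.04  0.089]
tape [ 0.6   -0.212  0.06 ]
yel [0.392 0.124 0.029]
pur [ 0.411 -0.03   0.029]
bk [0.511 0.194 0.048]
((592.4841918945312, -74.76084899902344), (139.3551025390625, 336.0386657714844), 15.900495529174805)
```

```bash
python3 -m crank '[[-0.3,0.4,-0.3,0,0,0],[-0.7,0.91,-0.14,0,0,0],[-0.7,0.91,-0.14,0,0,0],[-0.7,0.91,-0.14,0,0,0],[-0.7,0.91,-0.14,0,0,0]]' 255
python3 -m crank '[[-0.7,0.91,-0.14,0,0,0],[-0.7,0.91,-0.14,0,0,0],[-0.7,0.91,-0.14,0,0,0],[-0.7,0.91,-0.14,0,0,0],[-0.7,0.91,-0.14,0,0,0]]'
python3 -m crank '[[-0.7,0.91,-0.14,0,0,0],[-0.7,0.91,-0.14,0,0,0],[-0.3,0.4,0,0,0,0],[0,0,0,0,0,1],[0,0,0,0,0,1]]'
python3 -m crank '[[0,0,0,0,0,1],[0,0,0,0,0,1],[0,0,0,0,0,1],[0,0,0,0,0,1],[0,0,0,0,0,0]]'
python3 - <<'E'
from h import *
c=grab("wrist");W=cloud(c);cv2.imwrite("pics/w1.png",c["pixels"])
s=manip.sense();print(np.round(s["eef_pos"],3),np.round(s["orientation"],3),np.round(c["K"],0).tolist())
E
```

```text
t: 0.78
eef_pos: [0.29, 0.3348, 0.2605]
orientation: [3.141, -0.0, 1.333]
contact_force: [1.0, 0.0, 0.5]
opening: 0.0001
t: 1.4
eef_pos: [0.47, 0.111, 0.2955]
orientation: [-3.141, -0.0, 1.333]
contact_force: [0.0, 1.0, -0.7]
opening: 0.0001
t: 2.02
eef_pos: [0.5568, 0.004, 0.3087]
orientation: [-3.14, 0.0, 0.978]
contact_force: [-0.6, -0.1, 0.3]
opening: 0.0
t: 2.65
eef_pos: [0.5566, 0.0046, 0.3091]
orientation: [-3.141, 0.001, 0.288]
contact_force: [-0.1, -0.0, 0.1]
opening: -0.0003
[0.557 0.004 0.309] [-3.141e+00  1.000e-03  2.900e-01] [[332.0, 0.0, 281.0], [0.0, 332.0, 210.0], [0.0, 0.0, 1.0]]
```

View pics/w1.png

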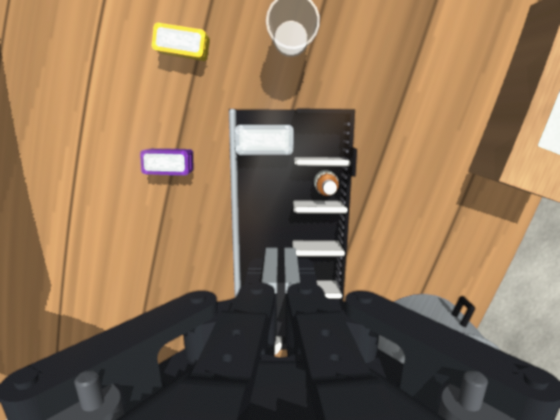

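The tin is at px (265,140). The divider tops sit at rows 161 (d5), 207 (d4) and 248 (d3). The vial is in gap 2, and gap 3 (rows 207–248) is empty. Now I'll fit these numerically.

```bash
cat > fit.py <<'E'
from h import *
def comps(c,W,lo,hi,box,whi=150):
    u0,v0,u1,v1=box
    m=((c["pixels"].min(-1)>whi)&(W[...,2]>lo)&(W[...,2]<hi)).astype(np.uint8)
    k=np.zeros_like(m);k[v0:v1,u0:u1]=m[v0:v1,u0:u1]
    n,l,st,ce=cv2.connectedComponentsWithStats(k)
    out=[]
    for i in range(1,n):
        if st[i,4]>60:
            P=W[l==i];r=cv2.minAreaRect((P[:,:2]*1000).astype(np.float32))
            out.append((ce[i].round(),P[:,2].mean().round(4),r))
    return out
E
python3 - <<'E'
from fit import *
c=dict(np.load("wrist.npz"));W=cloud(c)
for o in comps(c,W,.07,.13,(225,100,360,262)):print(o)
# dark + rail extents
m=(W[...,2]>.04)&(W[...,2]<.115);k=np.zeros_like(m);k[100:262,215:365]=m[100:262,215:365]
P=W[k];print("z floor",np.median(W[170:240,245:285,2]))
# left end wall top edge, back wall tops
rail=[]
for v in range(170,250,4):
    row=W[v,225:250];j=np.where(row[:,2]>.045)[0]
    if len(j):rail.append(row[j[0]])
rail=np.array(rail);f=np.polyfit(rail[:,1],rail[:,0],1);print("rail yaw",-np.arctan(f[0]),f,rail[[0,-1]].round(4),np.std(rail[:,0]-np.polyval(f,rail[:,1])))
top=[]
for u in range(240,350,5):
    col=W[95:130,u];j=np.where(col[:,2]>.045)[0]
    if len(j):top.append(col[j[0]])
top=np.array(top);print(top.round(3)[::4]);f=np.polyfit(top[:,0],top[:,1],1);print("end yaw",np.arctan(f[0]))
E
```

```text
(array([263., 139.]), np.float64(0.0905), ((524.6624145507812, 43.34379577636719), (64.09870910644531, 30.8682918548584), 16.3101863861084))
(array([322., 162.]), np.float64(0.0941), ((594.255859375, 37.6988525390625), (59.77482986450195, 5.103604316711426), 15.368885040283203))
(array([329., 187.]), np.float64(0.1085), ((610.7824096679688, 15.070573806762695), (17.533926010131836, 13.770256996154785), 13.555421829223633))
(array([319., 208.]), np.float64(0.091), ((609.5736083984375, -14.207062721252441), (61.08028793334961, 5.169127464294434), 16.531503677368164))
(array([318., 249.]), np.float64(0.0888), ((624.9930419921875, -64.0477294921875), (59.61680603027344, 13.706827163696289), 6.065337181091309))
z floor nan
rail yaw 0.28233512605316585 [-0.29008424  0.49395466] [[ 0.495  -0.0049  0.0654]
 [ 0.5228 -0.0987  0.0663]] 0.0004903724058117932
[[0.488 0.068 0.06 ]
 [0.51  0.074 0.058]
 [0.533 0.081 0.059]
 [0.554 0.087 0.098]
 [0.574 0.093 0.097]
 [0.595 0.098 0.096]]
end yaw 0.2769034476105409
```

```bash
cat > go.py <<'E'
from h import *
import sys
Y=0.280;ex=np.array([np.cos(Y),np.sin(Y)]);ey=np.array([-np.sin(Y),np.cos(Y)]);O=.5453
# rack coords: a = along ex minus O (rack x), b along ey (world-offset)
def ab(p):return np.array([p[:2]@ex-O,p[:2]@ey])
def need(a,b,z):
    s=manip.sense();p=np.array(s["eef_pos"]);Rm=R.from_euler('xyz',s["orientation"])
    t=np.r_[(a+O)*ex+b*ey,z];rt=(Rm.inv()*R.from_euler('xyz',[np.pi,0,Y])).as_rotvec()
    print("t",s["t"],"now ab",ab(p).round(4),p[2].round(4),"F",np.round(s["contact_force"],1))
    print("units",(Rm.inv().apply(t-p)/.05).round(3),"turn",(np.degrees(rt)/10).round(3))
if __name__=="__main__":need(*map(float,sys.argv[1:4]))
E
python3 - <<'E'
from go import *
c=dict(np.load("wrist.npz"));W=cloud(c)
for n,(v0,v1,u0,u1) in dict(d5=(152,170,298,345),d4=(198,217,298,342),d3=(238,258,305,340)).items():
    P=W[v0:v1,u0:u1].reshape(-1,3);w=c["pixels"][v0:v1,u0:u1].min(-1).ravel()
    P=P[(w>140)&(P[:,2]>.092)&(P[:,2]<.102)]
    A=np.array([ab(p) for p in P]);print(n,len(P),np.median(A,0).round(4),np.percentile(A[:,1],[5,95]).round(4),np.percentile(A[:,0],[1,99]).round(4))
P=W[128:153,238:292].reshape(-1,3);P=P[(P[:,2]>.086)&(P[:,2]<.094)];A=np.array([ab(p) for p in P])
print("tin",A.mean(0).round(4),np.percentile(A,[1,99],axis=0).round(4))
E
python3 go.py -.029 -.064 .15
```

```text
d5 239 [ 0.035  -0.1281] [-0.1306 -0.1255] [0.0095 0.0604]
d4 221 [ 0.0347 -0.1819] [-0.1846 -0.1799] [0.0106 0.0599]
d3 174 [ 0.0401 -0.2335] [-0.2363 -0.2319] [0.02   0.0606]
tin [-0.0277 -0.1043] [[-0.0572 -0.1176]
 [ 0.0017 -0.0911]]
t 2.7 now ab [-0.0091 -0.1496] 0.3091 F [-0.2  0.1 -0.2]
units [-0.38  -1.713  3.184] turn [-0.003  0.004  0.057]
```

```bash
python3 -m crank '[[-0.2,-0.86,0.4,0,0,0.06],[-0.18,-0.86,0.6,0,0,0],[0,0,0.9,0,0,0],[0,0,0.9,0,0,0],[0,0,0.4,0,0,0]]'
python3 go.py -.029 -.064 .086
python3 -c "
from h import *
c=grab('wrist');cv2.imwrite('pics/w2.png',c['pixels'])"
```

```text
t: 3.32
eef_pos: [0.5129, 0.0819, 0.1467]
orientation: [-3.14, 0.004, 0.28]
contact_force: [-0.4, -0.4, -0.5]
opening: 0.0003
t 3.325 now ab [-0.0297 -0.0631] 0.1467 F [-0.4 -0.4 -0.5]
units [0.019 0.02  1.215] turn [-0.009  0.023 -0.001]
```

View pics/w2.png

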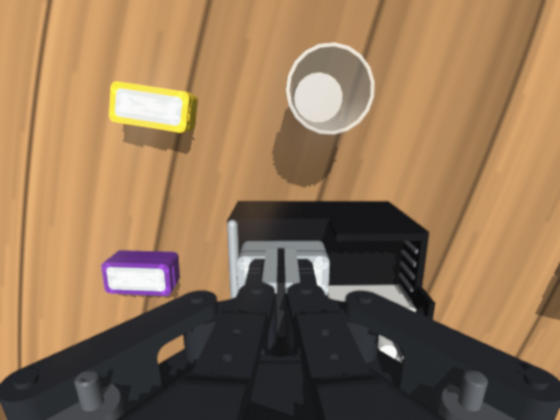

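The fingertips show in line with the tin's left part because of perspective. I'll shift slightly left for margin and go down while watching the force.

```bash
python3 -m crank '[[0.02,-0.05,0.4,0,0,0],[0,0,0.4,0,0,0],[0,0,0.2,0,0,0],[0,0,0.2,0,0,0],[0,0,0,0,0,0]]'
python3 go.py -.029 -.180 .086
python3 -c "
from h import *
c=grab('wrist');cv2.imwrite('pics/w3.png',c['pixels'][150:400,180:460].repeat(2,0).repeat(2,1))"
```

```text
t: 4.0
eef_pos: [0.515, 0.0839, 0.0892]
orientation: [-3.141, 0.001, 0.276]
contact_force: [0.1, 0.5, 0.1]
opening: -0.0001
t 4.0 now ab [-0.0271 -0.0617] 0.0892 F [0.1 0.5 0.1]
units [-0.028  2.366  0.063] turn [-0.001  0.004 -0.024]
```

View pics/w3.png

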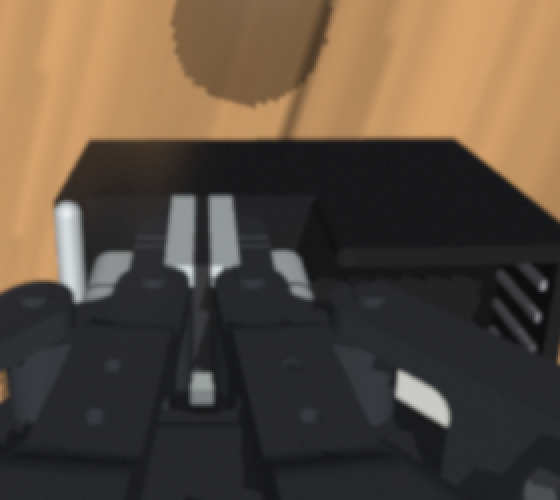

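```bash
python3 -m crank '[[-0.02,0.1,0.06,0,0,-0.02],[0,0.1,0,0,0,0],[0,0.1,0,0,0,0],[0,0.1,0,0,0,0],[0,0.1,0,0,0,0]]'
python3 -m crank '[[0,0.1,0,0,0,0],[0,0.1,0,0,0,0],[0,0.1,0,0,0,0],[0,0.1,0,0,0,0],[0,0.1,0,0,0,0]]'
python3 go.py -.028 -.180 .086
python3 -c "
from go import *
c=grab('scene');W=cloud(c);cv2.imwrite('pics/s2.png',cv2.resize(c['pixels'][195:345,215:330],None,fx=4,fy=4,interpolation=cv2.INTER_CUBIC))"
```

```text
t: 4.68
eef_pos: [0.5214, 0.0592, 0.0865]
orientation: [3.142, -0.0, 0.279]
contact_force: [-0.2, -0.5, 0.0]
opening: -0.0002
t: 5.3
eef_pos: [0.5281, 0.0353, 0.0864]
orientation: [3.142, 0.0, 0.279]
contact_force: [0.2, 0.1, -1.0]
opening: -0.0
t 5.3 now ab [-0.028  -0.1121] 0.0864 F [ 0.2  0.1 -1. ]
units [1.000e-03 1.359e+00 8.000e-03] turn [ 0.     0.    -0.007]
```

View pics/s2.png

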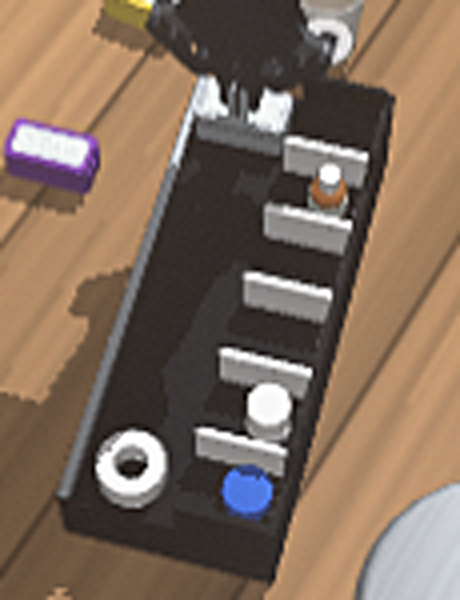

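```bash
python3 -c "
from go import *
c=dict(np.load('scene.npz'));W=cloud(c)
P=W[205:240,255:295].reshape(-1,3);A=np.array([np.r_[ab(p),p[2]] for p in P if p[2]<.14])
k=(A[:,0]<.008)&(A[:,2]>.085)&(A[:,2]<.095)
print(k.sum(),np.percentile(A[k],[2,50,98],axis=0).round(4))
k=(A[:,0]<.008)&(A[:,0]>-.055)&(A[:,2]>.068)&(A[:,2]<.083)
print(k.sum(),np.percentile(A[k],[2,50,98],axis=0).round(4))
for v in range(212,242,2):
  print(v,[tuple((np.r_[ab(W[v,u]),W[v,u,2]]*1000).round().astype(int)) for u in (268,274,281)])
"
```

```text
157 [[-0.0579 -0.1219  0.0853]
 [-0.0158 -0.1091  0.089 ]
 [ 0.0045 -0.0904  0.0935]]
67 [[-0.0525 -0.1226  0.0684]
 [-0.0206 -0.1195  0.0762]
 [ 0.0056 -0.1057  0.0829]]
212 [(np.int64(-40), np.int64(-131), np.int64(169)), (np.int64(-28), np.int64(-114), np.int64(149)), (np.int64(-10), np.int64(-111), np.int64(151))]
214 [(np.int64(-71), np.int64(-27), np.int64(-5)), (np.int64(-28), np.int64(-115), np.int64(141)), (np.int64(-8), np.int64(-119), np.int64(154))]
216 [(np.int64(-51), np.int64(-95), np.int64(92)), (np.int64(-27), np.int64(-120), np.int64(139)), (np.int64(-7), np.int64(-120), np.int64(146))]
218 [(np.int64(-50), np.int64(-99), np.int64(88)), (np.int64(-27), np.int64(-121), np.int64(130)), (np.int64(-15), np.int64(-91), np.int64(91))]
220 [(np.int64(-47), np.int64(-108), np.int64(93)), (np.int64(-26), np.int64(-124), np.int64(126)), (np.int64(-13), np.int64(-97), np.int64(90))]
222 [(np.int64(-47), np.int64(-109), np.int64(84)), (np.int64(-26), np.int64(-124), np.int64(116)), (np.int64(-12), np.int64(-102), np.int64(88))]
224 [(np.int64(-45), np.int64(-118), np.int64(88))
[... 556 characters left out ...]
int64(-125), np.int64(58)), (np.int64(-27), np.int64(-120), np.int64(57)), (np.int64(-6), np.int64(-123), np.int64(69))]
234 [(np.int64(-42), np.int64(-129), np.int64(54)), (np.int64(-25), np.int64(-127), np.int64(58)), (np.int64(-6), np.int64(-122), np.int64(58))]
236 [(np.int64(-40), np.int64(-138), np.int64(58)), (np.int64(-23), np.int64(-136), np.int64(62)), (np.int64(-5), np.int64(-127), np.int64(56))]
238 [(np.int64(-38), np.int64(-145), np.int64(60)), (np.int64(-21), np.int64(-141), np.int64(60)), (np.int64(-2), np.int64(-137), np.int64(62))]
240 [(np.int64(-36), np.int64(-151), np.int64(58)), (np.int64(-20), np.int64(-146), np.int64(57)), (np.int64(-1), np.int64(-141), np.int64(58))]
```

The scene depth shows the tin unmoved, with its right face still at -0.120. The finger appears to be above it, so I need to find where the fingertip really is.

```bash
python3 -c "
from go import *
a=grab('side');b=grab('wrist')
i=cv2.resize(a['pixels'][120:230,240:350],None,fx=4,fy=4,interpolation=cv2.INTER_CUBIC)
j=cv2.resize(b['pixels'][180:345,200:345],(360,440),interpolation=cv2.INTER_CUBIC)
cv2.imwrite('pics/m1.png',np.hstack([i[:440],j]))
Wb=cloud(b)
for v in range(230,300,4): print(v,[tuple((np.r_[ab(Wb[v,u]),Wb[v,u,2]]*1000).round(0).astype(int).tolist()) if Wb[v,u,2]==Wb[v,u,2] else None for u in (255,268,292)])
"
```

```text
230 [(-40, -98, 91), (-34, -98, 91), (-23, -98, 91)]
234 [(-40, -100, 91), (-34, -100, 92), (-22, -101, 89)]
238 [(-40, -102, 91), (-34, -103, 90), (-22, -103, 90)]
242 [(-40, -104, 92), (-34, -104, 90), (-22, -104, 91)]
246 [(-41, -106, 91), (-34, -107, 90), (-22, -106, 92)]
250 [(-41, -109, 90), (-33, -101, 109), (-23, -101, 109)]
254 [(-41, -111, 90), (-33, -102, 112), (-23, -102, 112)]
258 [(-39, -105, 108), (-33, -101, 118), (-23, -102, 116)]
262 [(-39, -106, 111), (-33, -101, 121), (-23, -101, 121)]
266 [(-39, -106, 115), (-33, -102, 125), (-24, -101, 125)]
270 [(-38, -106, 119), (-33, -101, 128), (-24, -101, 129)]
274 [(-38, -106, 123), (-33, -102, 132), (-24, -102, 131)]
278 [(-38, -105, 128), (-33, -101, 135), (-24, -102, 135)]
282 [(-37, -101, 140), (-32, -102, 138), (-24, -102, 137)]
286 [(-36, -99, 146), (-32, -101, 142), (-24, -101, 142)]
290 [(-36, -99, 148), (-32, -101, 145), (-24, -101, 145)]
294 [(-36, -101, 148), (-32, -101, 148), (-24, -101, 147)]
298 [(-36, -100, 151), (-32, -101, 151), (-24, -101, 151)]
```

View pics/m1.png

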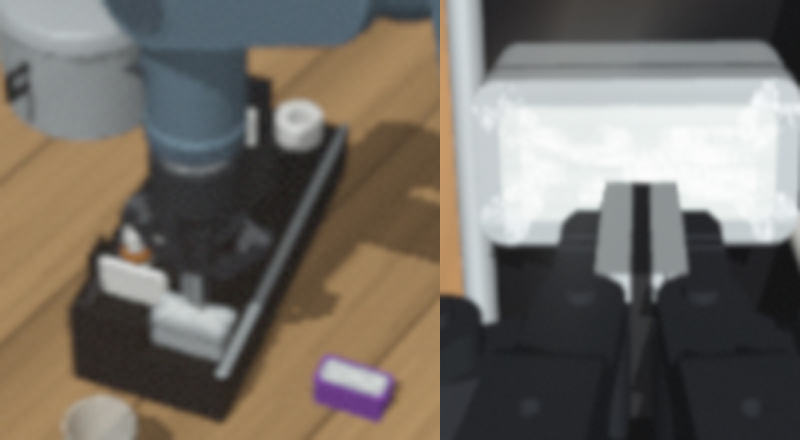

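```bash
python3 -m crank '[[0,0,-0.3,0,0,0],[0,-0.5,-0.1,0,0,0],[0,-0.5,0,0,0,0],[0,0,0,0,0,0],[0,0,0,0,0,0]]'
python3 go.py -.028 -.060 .080
python3 - <<'E'
from go import *
c=grab('wrist');M=np.array(c['mount']);K=np.array(c['K'])
X=np.array([[0,-.011,.017],[0,-.011,-.02],[.01,-.011,.017]]);Xc=(X-M[:3,3])@M[:3,:3]
print(cv2.projectPoints(Xc,np.zeros(3),np.zeros(3),K,np.array(c['dist_coeffs']))[0].reshape(-1,2).round(),M.round(3).tolist())
c2=dict(c);c2['pose']=M;T=cloud(c2)
for v in range(205,330,6):print(v,[(T[v,u]*1000).round().tolist() for u in (258,268,292)],c['pixels'][v,268].tolist())
E
```

```text
t: 6.08
eef_pos: [0.5148, 0.0834, 0.107]
orientation: [3.141, -0.001, 0.28]
contact_force: [-0.2, -0.4, -0.4]
opening: -0.0002
t 6.075 now ab [-0.0275 -0.0621] 0.107 F [-0.2 -0.4 -0.4]
units [-0.01  -0.043  0.541] turn [ 0.004 -0.005 -0.003]
[[281. 223.]
 [281. 248.]
 [299. 223.]] [[1.0, -0.001, -0.001, -0.0], [0.001, 0.966, 0.258, -0.065], [0.0, -0.258, 0.966, -0.157], [0.0, 0.0, 0.0, 1.0]]
205 [[-19.0, 1.0, 107.0], [-10.0, 1.0, 106.0], [9.0, 1.0, 106.0]] [92, 136, 177]
211 [[-19.0, 6.0, 107.0], [-11.0, 7.0, 108.0], [9.0, 6.0, 107.0]] [85, 127, 166]
217 [[-18.0, 8.0, 93.0], [-10.0, 8.0, 94.0], [9.0, 8.0, 95.0]] [38, 45, 56]
223 [[-17.0, 8.0, 79.0], [-9.0, 8.0, 77.0], [8.0, 8.0, 78.0]] [35, 41, 49]
229 [[-16.0, 8.0, 63.0], [-9.0, 8.0, 65.0], [8.0, 8.0, 64.0]] [35, 39, 44]
235 [[-15.0, 7.0, 48.0], [-8.0, 8.0, 51.0], [7.0, 8.0, 51.0]] [34, 35, 40]
241 [[-15.0, 11.0, 47.0], [-8.0, 10.0, 47.0], [7.0, 11.0, 47.0]] [43, 43, 44]
247 [[-15.0, 15.0, 47.0], [-6.0, -11.0, -19.0], [5.0, -11.0, -19.0]] [85, 84, 82]
253 [[-15.0, 19.0, 46.0], [-5.0, -11.0, -25.0], [5.0, -11.0, -25.0]] [149, 148, 14
[... 309 characters left out ...]
4.0, -11.0, -48.0]] [151, 150, 143]
283 [[-8.0, -13.0, -57.0], [-5.0, -10.0, -52.0], [4.0, -10.0, -52.0]] [151, 148, 142]
289 [[-7.0, -13.0, -61.0], [-4.0, -12.0, -58.0], [4.0, -11.0, -58.0]] [45, 41, 39]
295 [[-7.0, -11.0, -62.0], [-4.0, -12.0, -62.0], [4.0, -12.0, -62.0]] [44, 40, 39]
301 [[-7.0, -12.0, -66.0], [-4.0, -11.0, -65.0], [3.0, -12.0, -66.0]] [44, 41, 38]
307 [[-7.0, -11.0, -69.0], [-4.0, -12.0, -69.0], [3.0, -12.0, -69.0]] [42, 39, 36]
313 [[-6.0, -16.0, -80.0], [-4.0, -12.0, -73.0], [3.0, -12.0, -73.0]] [41, 38, 35]
319 [[-6.0, -16.0, -83.0], [-4.0, -11.0, -75.0], [3.0, -11.0, -75.0]] [32, 29, 27]
325 [[-6.0, -17.0, -86.0], [-4.0, -9.0, -75.0], [3.0, -9.0, -74.0]] [33, 30, 28]
```

The wrist depth shows the physical fingertips about 17 mm **behind** the reported TCP (tool z ≈ −17), not 17 mm ahead of it. So tip z ≈ reported z + 0.017. Only the height is off, because x and y are centred. I'll use the measured offset and go down beside the tin.

```bash
python3 -m crank '[[0,-0.05,0.4,0,0,0],[0,0,0.4,0,0,0],[0,0,0.2,0,0,0],[0,0,0.1,0,0,0],[0,0,0,0,0,0]]'
python3 go.py -.028 -.180 .051
python3 - <<'E'
from go import *
c=grab('wrist');W=cloud(c)
cv2.imwrite('pics/w5.png',cv2.resize(c['pixels'][180:345,180:365],None,fx=3,fy=3,interpolation=cv2.INTER_CUBIC))
for v in range(215,275,5):print(v,[np.r_[ab(W[v,u]),W[v,u,2]].round(3).tolist() for u in (225,268,292)])
E
```

```text
t: 6.75
eef_pos: [0.5138, 0.0858, 0.0515]
orientation: [3.142, 0.0, 0.278]
contact_force: [-0.2, 0.6, 0.8]
opening: 0.0001
t 6.75 now ab [-0.0278 -0.0595] 0.0515 F [-0.2  0.6  0.8]
units [-1.000e-03  2.409e+00  9.000e-03] turn [ 0.     0.    -0.009]
215 [[-0.064, -0.054, -0.001], [-0.036, -0.054, -0.001], [-0.021, -0.054, 0.001]]
220 [[-0.064, -0.057, 0.0], [-0.036, -0.057, 0.001], [-0.021, -0.057, 0.001]]
225 [[-0.065, -0.061, -0.001], [-0.036, -0.06, 0.0], [-0.02, -0.061, -0.0]]
230 [[-0.065, -0.064, 0.0], [-0.036, -0.064, 0.001], [-0.02, -0.064, 0.0]]
235 [[-0.065, -0.067, 0.001], [-0.036, -0.068, -0.002], [-0.02, -0.067, 0.001]]
240 [[-0.064, -0.069, 0.004], [-0.036, -0.069, 0.004], [-0.021, -0.069, 0.005]]
245 [[-0.063, -0.069, 0.014], [-0.036, -0.069, 0.014], [-0.021, -0.07, 0.013]]
250 [[-0.062, -0.07, 0.021], [-0.033, -0.049, 0.073], [-0.023, -0.049, 0.074]]
255 [[-0.06, -0.069, 0.03], [-0.033, -0.049, 0.079], [-0.023, -0.049, 0.079]]
260 [[-0.059, -0.069, 0.037], [-0.033, -0.049, 0.083], [-0.023, -0.049, 0.084]]
265 [[-0.058, -0.07, 0.043], [-0.033, -0.049, 0.088], [-0.023, -0.049, 0.089]]
270 [[-0.057, -0.07, 0.049], [-0.033, -0.049, 0.093], [-0.024, -0.049, 0.093]]
```

View pics/w5.png

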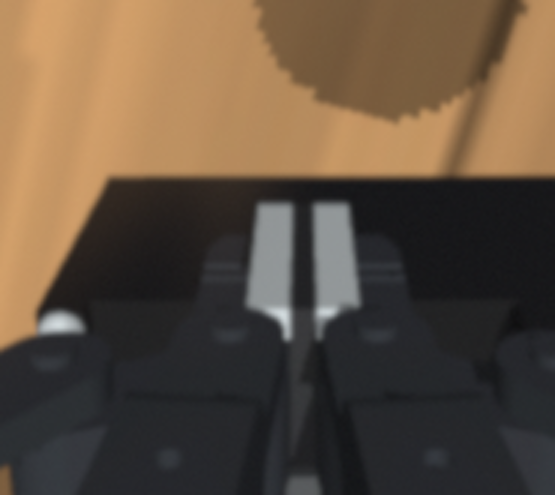

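The tips are now about z 0.070 (px 255–350, row 203 in the crop), beside the tin and below its 0.090 top. Pushing along the ledge.

```bash
python3 -m crank '[[0,0.1,0.02,0,0,0],[0,0.1,0,0,0,0],[0,0.1,0,0,0,0],[0,0.1,0,0,0,0],[0,0.1,0,0,0,0]]'
python3 -m crank '[[0,0.1,0,0,0,0],[0,0.1,0,0,0,0],[0,0.1,0,0,0,0],[0,0.1,0,0,0,0],[0,0,0,0,0,0]]'
cat > tin.py <<'E'
from go import *
c=grab('scene');W=cloud(c)
P=W[205:300,235:305].reshape(-1,3);w=c['pixels'][205:300,235:305].min(-1).ravel()
A=np.array([np.r_[ab(p),p[2]] for p in P])
k=(A[:,2]>.084)&(A[:,2]<.095)&(A[:,0]<.003)&(A[:,0]>-.062)&(w>120)
print('top',k.sum(),np.percentile(A[k],[2,50,98],axis=0).round(4).tolist())
k=(A[:,2]>.064)&(A[:,2]<.082)&(A[:,0]<-.002)&(A[:,0]>-.058)
f=A[k];f=f[f[:,1]>-.25]
print('right face',len(f),np.percentile(f,[5,50,95],axis=0).round(4).tolist(), 'slope',np.polyfit(f[:,0],f[:,1],1).round(3))
E
python3 tin.py; python3 go.py -.028 -.181 .051
```

```text
t: 7.42
eef_pos: [0.5206, 0.0618, 0.0505]
orientation: [-3.141, -0.0, 0.279]
contact_force: [0.1, 1.7, 0.6]
opening: -0.0
t: 8.05
eef_pos: [0.5262, 0.0423, 0.0503]
orientation: [3.141, 0.0, 0.278]
contact_force: [-0.5, 0.1, -0.2]
opening: -0.0001
top 161 [[-0.0531, -0.1433, 0.085], [-0.0266, -0.131, 0.0893], [0.0008, -0.1176, 0.0932]]
right face 80 [[-0.0564, -0.1913, 0.0645], [-0.0304, -0.1486, 0.0713], [-0.0055, -0.1462, 0.0803]] slope [ 0.054 -0.15 ]
t 8.1 now ab [-0.028  -0.1046] 0.0503 F [ 0.1 -0.4 -0.7]
units [ 0.002  1.528 -0.013] turn [ 0.002  0.    -0.009]
```

The tin moves as expected: its right face is at -0.148 with the finger at -0.105, and it stays square. Continuing.

```bash
python3 -m crank '[[0,0.1,0,0,0,0],[0,0.1,0,0,0,0],[0,0.1,0,0,0,0],[0,0.1,0,0,0,0],[0,0.1,0,0,0,0]]'
python3 -m crank '[[0,0.1,0,0,0,0],[0,0.1,0,0,0,0],[0,0.1,0,0,0,0],[0,0.1,0,0,0,0],[0,0.1,0,0,0,0]]'
python3 -m crank '[[0,0.1,0,0,0,0],[0,0.1,0,0,0,0],[0,0.1,0,0,0,0],[0,0.1,0,0,0,0],[0,0.1,0,0,0,0]]'
python3 -m crank '[[0,0.03,0,0,0,0],[0,0,0,0,0,0]]'
python3 tin.py; python3 go.py -.028 -.181 .051
```

```text
t: 8.72
eef_pos: [0.533, 0.0184, 0.0504]
orientation: [3.142, 0.0, 0.279]
contact_force: [-0.1, 1.2, -0.3]
opening: 0.0002
t: 9.35
eef_pos: [0.5398, -0.0056, 0.0504]
orientation: [3.142, 0.0, 0.279]
contact_force: [0.1, 0.0, 0.7]
opening: -0.0
t: 9.98
eef_pos: [0.5467, -0.0296, 0.0504]
orientation: [-3.142, 0.0, 0.279]
contact_force: [-0.0, -0.4, 0.3]
opening: 0.0001
t: 10.22
eef_pos: [0.5472, -0.0309, 0.0505]
orientation: [3.141, -0.0, 0.279]
contact_force: [-0.5, -0.5, -0.4]
opening: 0.0003
top 177 [[-0.0538, -0.2195, 0.0852], [-0.0273, -0.2069, 0.0896], [0.0002, -0.1941, 0.0938]]
right face 68 [[-0.0546, -0.2268, 0.0647], [-0.0293, -0.2244, 0.0729], [-0.0063, -0.2223, 0.0811]] slope [ 0.044 -0.222]
t 10.275 now ab [-0.028  -0.1808] 0.0505 F [0.9 0.6 0.2]
units [ 0.     0.003 -0.011] turn [ 0.001 -0.001 -0.007]
```

The tin is centred on gap 3: tin at b=-0.2075, gap centre -0.2078. Next I back off, lift over, and come down in front of it.

```bash
python3 -m crank '[[0,-0.2,0,0,0,0],[0,-0.1,-0.3,0,0,0],[0,0,-0.6,0,0,0],[-0.7,0,-0.1,0,0,0],[-0.7,0.4,0,0,0,0]]'
python3 -m crank '[[0,0.44,0,0,0,0],[0,0,0.4,0,0,0],[0,0,0.2,0,0,0],[0,0,0,0,0,0]]'
python3 go.py -.097 -.208 .059; python3 tin.py
python3 - <<'E'
from go import *
c=grab('wrist');W=cloud(c)
cv2.imwrite('pics/w6.png',c['pixels'])
E
```

```text
t: 10.9
eef_pos: [0.4809, -0.054, 0.1022]
orientation: [3.14, -0.002, 0.282]
contact_force: [-0.1, -0.8, 0.4]
opening: -0.0
t: 11.4
eef_pos: [0.4871, -0.0756, 0.0699]
orientation: [-3.141, 0.001, 0.279]
contact_force: [0.7, -0.0, 0.3]
opening: -0.0001
t 11.4 now ab [-0.098  -0.2073] 0.0699 F [ 0.7 -0.   0.3]
units [0.021 0.014 0.219] turn [-0.006  0.006 -0.005]
top 246 [[-0.0577, -0.2235, 0.0855], [-0.0273, -0.2095, 0.0893], [0.0017, -0.1929, 0.0939]]
right face 81 [[-0.0544, -0.2273, 0.0641], [-0.0299, -0.2244, 0.0705], [-0.0065, -0.1442, 0.0807]] slope [-0.134 -0.218]
```

View pics/w6.png

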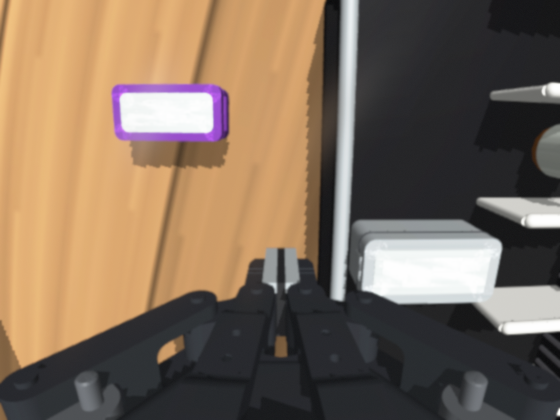

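```bash
python3 -m crank '[[0.1,0.01,0.2,0,0,0],[0.1,0,0,0,0,0],[0.1,0,0,0,0,0],[0.1,0,0,0,0,0],[0.1,0,0,0,0,0]]'
python3 -m crank '[[0.1,0,0,0,0,0],[0.1,0,0,0,0,0],[0.1,0,0,0,0,0],[0.1,0,0,0,0,0],[0.1,0,0,0,0,0]]'
python3 -m crank '[[0.1,0,0,0,0,0],[0,0,0,0,0,0]]'
python3 go.py -.0125 -.208 .060
cat > tin2.py <<'E'
from go import *
c=grab('scene');W=cloud(c)
P=W[205:330,235:320].reshape(-1,3);w=c['pixels'][205:330,235:320].min(-1).ravel()
A=np.array([np.r_[ab(p),p[2]] for p in P])
k=(A[:,2]>.086)&(A[:,2]<.094)&(A[:,1]<-.188)&(A[:,1]>-.229)&(w>110)
print('top',k.sum(),np.percentile(A[k],[1,50,99],axis=0).round(4).tolist())
r=cv2.minAreaRect((A[k][:,:2]*1000).astype(np.float32));print(r)
E
python3 tin2.py
```

```text
t: 12.12
eef_pos: [0.5117, -0.0695, 0.0605]
orientation: [3.141, -0.0, 0.279]
contact_force: [-1.5, -0.5, 1.0]
opening: -0.0001
t: 12.75
eef_pos: [0.5357, -0.0626, 0.0604]
orientation: [3.142, 0.0, 0.279]
contact_force: [-1.6, -0.4, 0.6]
opening: 0.0001
t: 13.0
eef_pos: [0.5408, -0.0612, 0.0604]
orientation: [3.141, -0.001, 0.279]
contact_force: [-0.3, -0.4, -0.2]
opening: -0.0001
t 13.0 now ab [-0.0424 -0.2083] 0.0604 F [-0.3 -0.4 -0.2]
units [ 0.599 -0.007  0.008] turn [ 0.001 -0.004 -0.006]
top 213 [[-0.0354, -0.2246, 0.0861], [0.0106, -0.2105, 0.0896], [0.0365, -0.1926, 0.0938]]
((-3.346118927001953, -209.43263244628906), (80.62432098388672, 35.03351593017578), 0.1473718136548996)
```

The tin is going in straight. Pushing the remaining ~29 mm, with fine steps at the end.

```bash
python3 -m crank '[[0.1,0,0,0,0,0],[0.1,0,0,0,0,0],[0.1,0,0,0,0,0],[0.1,0,0,0,0,0],[0.1,0,0,0,0,0]]'
python3 -m crank '[[0.02,0,0,0,0,0],[0.02,0,0,0,0,0],[0.02,0,0,0,0,0],[0.02,0,0,0,0,0]]'
python3 go.py -.0125 -.208 .060
```

```text
t: 13.68
eef_pos: [0.5646, -0.0543, 0.0604]
orientation: [3.142, 0.0, 0.279]
contact_force: [0.5, 0.9, 0.1]
opening: -0.0
t: 14.18
eef_pos: [0.5681, -0.0533, 0.0604]
orientation: [-3.142, 0.0, 0.279]
contact_force: [-1.4, -0.7, 0.1]
opening: -0.0002
t 14.175 now ab [-0.0141 -0.2082] 0.0604 F [-1.4 -0.7  0.1]
units [ 0.032 -0.005  0.009] turn [-0.     0.    -0.007]
```

```bash
python3 -m crank '[[0.02,0,0,0,0,0],[0.02,0,0,0,0,0]]'; python3 -m crank '[[0.02,0,0,0,0,0],[0,0,0,0,0,0]]'; python3 -m crank '[[0.02,0,0,0,0,0],[0,0,0,0,0,0]]'
python3 go.py -.0125 -.208 .060; python3 tin2.py
```

```text
t: 14.42
eef_pos: [0.5701, -0.0528, 0.0604]
orientation: [3.142, -0.0, 0.279]
contact_force: [-1.6, -0.3, 0.3]
opening: -0.0002
t: 14.68
eef_pos: [0.5707, -0.0526, 0.0604]
orientation: [-3.141, 0.001, 0.279]
contact_force: [-3.0, -1.4, 0.8]
opening: -0.0002
t: 14.92
eef_pos: [0.5707, -0.0525, 0.0604]
orientation: [-3.141, 0.002, 0.279]
contact_force: [-5.1, -2.2, 3.6]
opening: 0.0001
t 14.925 now ab [-0.0113 -0.2082] 0.0604 F [-5.1 -2.2  3.6]
units [-0.024 -0.004  0.008] turn [-0.002  0.014 -0.005]
top 212 [[-0.0041, -0.2262, 0.0861], [0.0406, -0.2108, 0.0891], [0.0664, -0.1929, 0.093]]
((26.796669006347656, -210.5530242919922), (81.07230377197266, 34.99626541137695), 2.618638038635254)
```

The force rises to about 5 N with no more motion, and the tin's back edge is at +66 mm, so it is home. I'll retreat straight back, then up, and check.

```bash
python3 -m crank '[[-0.1,0,0,0,0,0],[-0.4,0,0,0,0,0],[-0.8,0,0,0,0,0],[-0.6,0,-0.5,0,0,0],[0,-0.2,-1,0,0,0]]'
python3 -m crank '[[0,-0.3,-1,0,0,0],[0,-0.3,-1,0,0,0],[0,-0.6,-0.8,0,0,0],[0,-0.6,-0.6,0,0,0],[0,0,0,0,0,0]]'
python3 tin2.py
python3 - <<'E'
from go import *
c=grab('wrist');s=dict(np.load('scene.npz'))
i=cv2.resize(s['pixels'][195:345,215:330],(322,420),interpolation=cv2.INTER_CUBIC)
cv2.imwrite('pics/f.png',np.hstack([c['pixels'][:,100:],i]))
W=cloud(c);A=np.dstack([W[...,:2]@np.stack([ex,ey],1)-[O,0],W[...,2]])
k=(A[...,2]>.086)&(A[...,2]<.094)&(A[...,1]<-.186)&(A[...,1]>-.2285)&(A[...,0]>-.01)&(A[...,0]<.072)
print(k.sum(),np.percentile(A[k],[1,50,99],axis=0).round(4).tolist())
E
```

```text
t: 15.6
eef_pos: [0.4746, -0.0686, 0.1342]
orientation: [-3.138, 0.004, 0.277]
contact_force: [1.0, -0.4, 0.9]
opening: 0.0004
t: 16.23
eef_pos: [0.4542, 0.0191, 0.3082]
orientation: [3.139, -0.007, 0.282]
contact_force: [-1.0, -0.2, -0.4]
opening: 0.0002
top 238 [[0.0047, -0.2264, 0.0862], [0.0362, -0.2096, 0.0892], [0.0663, -0.1928, 0.0931]]
((35.597591400146484, -209.89175415039062), (63.621826171875, 34.350345611572266), 1.73794424533844)
1460 [[0.0013, -0.2248, 0.0866], [0.0366, -0.2074, 0.0903], [0.0706, -0.1903, 0.0928]]
```

View pics/f.png

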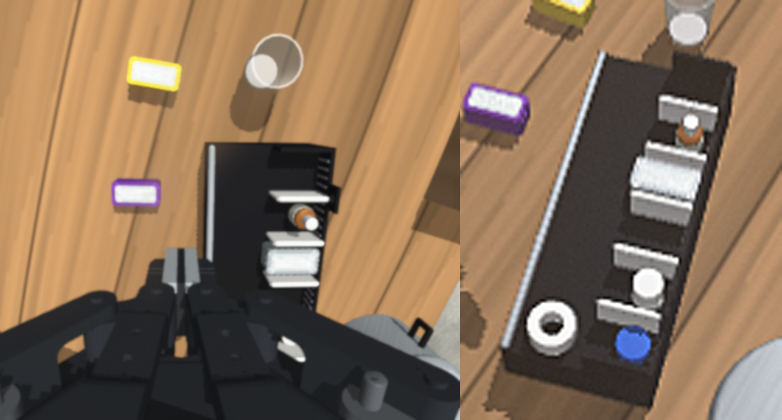

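The final view shows the tin at wrist px ~(290,262), square in the gap between d4 and d3. It touches the back wall and its front stands just proud of the dividers. The vial, jar, blue box, tape, beaker and look-alikes are where they were, and the hand is clear.

```bash
python3 -c "
from cell import manip
print(manip.hand_in())"
```

```text
the job is handed in; nothing more can be done
None
```

I pushed the tin from the left end along the ledge past gaps 1 and 2. I then pushed it straight into the third gap from that end, between dividers 4 and 3, and handed the job in at about 16 s of robot time.

- **Final position:** The scene camera puts the tin's back edge at x +66 mm of the rack, which is the back wall. The wrist camera puts its front at about +1 mm, where +2 mm is home. It sits centred and square in the gap.
- **Force:** It rose to about 5–7 N at the wall with no further motion, so the tin is fully home.
- **Other objects:** By eye in the last pictures, everything else in view on and around the rack was where it started. The thermometer and tweezers were outside those last views; the arm did not work near them. The gripper finished about 0.25 m above the bench, clear of everything.
- **First sweep missed the tin:** The fingertips turned out to be about 17 mm behind the reported tool point, not 17 mm ahead of it as stated. The first pass therefore went above the tin without moving it. I measured the real tip height with the wrist camera's depth and repeated the slide lower, and it then worked as planned.
- **Small disagreement:** The scene camera read the tin's front at about +5 mm and the wrist camera read its back edge at +71 mm. I put both down to noise and wall pixels, since the contact force and the tin's 64 mm length fit it being home.

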